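Feel the end float of a pump shaft and centre it

ROBOT

A 6-joint arm with a two-finger parallel gripper is mounted at the origin on a cart in front of the work surface, level with it; the furniture and walls round the work are solid. World frame = base frame: x ahead of the robot, y to its left, z up, the work surface at z = 0. Lengths are in m, angles in degrees, forces in N, time in s.
With the tool pointing down it reaches from about 0.35 to 0.875 m from the base axis. Payload 4.2 kg.
Tool frame: the origin (TCP) lies at the very end of the fingers, on their centre line; the grasp point (between the pads) lies 19 mm behind it; z points along the fingers, y is the line along which they close (so a half turn about z gives the same grasp; the last joint's range is limited). The gripper opens to 87 mm and grips with 3 to 60 N. Pads are 19 mm wide; open, the fingers measure 117 mm over their backs; the gripper's body (75 mm by 190 mm) begins 51 mm behind the grasp point.
Start: joints at [-59.209, 22.042, 0.453, 0, -68.411, -14.817], TCP at [0.172, -0.601, 0.223] pointing down, gripper open.
Joint ranges: [-179.83, 179.83], [-69.29, 118.12], [-61.27, 80.66], [-181.25, 117.63], [-171.15, -9.14], [-177.46, 177.46]. Speed limits (degrees/s): [159.86, 159.86, 180, 180, 180, 180].

INTERFACE

Orientations are given as a 3x3 rotation matrix whose columns are the frame's x, y, z axes.
In Python, from station import sense, optics, r gives the robot as it stands. The module is installed in compiled form; this text tells all that it offers.
- The arm moves only by the shell command python3 -m pendant 'ROWS' [OPENING]. ROWS is JSON, a list that holds one entry, the list of rows, each a list of 4 numbers: the shift along the tool's x, y, z normalised to -1 to 1, where 1 is 100 mm, then the turn about the tool's z normalised to -1 to 1, where 1 is 2 rad. A call has 1 to 8 rows; each row is the pose to reach, as a shift and turn from the pose commanded when the call began, along the tool's axes at that moment; what a row does not reach only later rows make up. A row lasts 1/10 s, in which the tool goes at most 50 mm and 8.59 degrees, less where a joint would pass 70% of its speed; a pose out of reach is approached as far as the arm can. A call with a number of a shift or a turn outside -1 to 1 is refused whole. A call with a gripper value outside its range is refused whole. OPENING is the closure, from 0 (fully open) to 1 (shut), set as the call begins (- or left out, the last holds). The fingers move at their own pace and stop on an object; the grip force is fixed at half the most. Time passes only in rows, so rows that repeat a pose let the fingers close. It gives the time, the measured TCP pose, the force, the opening and the grip force at its end, in the units of the state.
- sense(): the state, without advancing time (a new reading comes with each control period).
- optics.capture(name): name is "scene" or "top" or "wrist"; returns the picture (420x560x3 uint8, red, green, blue); there is no depth.
- optics.get_calibration(name): a dict with "camera_matrix" (3x3 intrinsics, pixels), "distortion" ([k1, k2, p1, p2, k3] as OpenCV has them; the pictures are not rectified), "camera_from_world" (4x4, takes a point from world to camera coordinates). Camera axes: x right, y down, z forward; pixel columns grow to the right and rows downward; lengths in m; the calibration is good to about 2 mm. A picture is of the moment at which its call begins: read the wrist's pose just before it. get_calibration takes no time and is no camera call; for the wrist camera it gives the pose at the moment of the call.
- r.finish_job(): hands the job in; it is judged then, once.
The state is a dict: "time_s": time; "joints": joint angles; "joint_velocities": joint speeds; "effort": joint torques, N m; "tcp_pos": TCP position; "ee_rot": TCP orientation; "wrist_force": force on the tool from outside, world axes, zero at the start; "moment": the same for the moment, N m; "gripper_width": opening from 0.0 (shut) to 1.0 (fully open); "gripper_force": force on a finger pad.
Only numpy, scipy, OpenCV 4.12 (cv2) and the standard library are available. Lean on these libraries where they do the work, as an engineer would, in place of code of your own. Each camera call takes 0.05 s, during which the arm holds its last target. There are 200 camera calls.

TASK

Check the end float of the espresso machine's pump shaft by its coupling hub: push the shaft straight in until you feel it bear on its inner stop, then pull it straight out until it bears on its outer stop, with a firm but gentle force each time (about 10 N). Then leave the shaft half-way between those two stops, ready for the motor to be coupled, let go of it and leave everything else on the counter where it is.

Things in the scene. Friction and masses are not known exactly. Their poses are not given: they have to be found in the camera images.
- pump: rotary pump screwed to the counter: lying grey casing with bright end flanges, 84 mm across, top 104 mm high (two brass ports 109 mm), on a dark steel plate 150 x 110 x 10 mm. Origin on the counter under the shaft axis; x runs level along the axis from hub into casing (+x is push in, -x pull out), z up. Casing spans x = -40 to 88 mm.
- hub_center (a point): centre of the steel coupling hub on the shaft's free end: round, 34 mm diameter, 34 mm long, axis along the pump's x, 62 mm above the counter, nothing under it; three jaws 13 mm long on its outer face; 45 mm or more of bare 16 mm shaft between hub and casing. Hub and shaft (one piece, 0.5 kg) only slide along x and cannot turn; drag about 2 N; they stay where left.
- nose (a point): tip of the casing's bearing nose, where the shaft enters. Two rubber-faced stops hidden inside, in other places each time, allow 12 to 24 mm of float; the shaft starts between them. Each gives about 1 mm under 10 N, both alike. A stop is felt when pressed with 3 N or more for 0.1 s (so 5 N or more at the hub, drag included); over 22 N on a stop damages it.
- tamper: bystander: coffee tamper, turned wooden handle on a steel foot 58 mm in diameter, 91 mm high, standing beside the pump; origin at its underside, z up
- glass_small: bystander: small clear glass, 49 mm in diameter, 61 mm high, standing beside the pump; origin at its underside, z up
- leveller: bystander: round steel coffee leveller, 60 mm in diameter, 34 mm high, beside the pump; origin at its underside, z up
- sugar_pot: bystander: chrome sugar pot with a knob on its lid, 66 mm in diameter, 67 mm high, beside the pump; origin at its underside, z up
- timer: bystander: flat white kitchen timer 58 x 62 x 21 mm, on the counter left of the pump; origin at its underside, z up

How it is judged:
By the outcome, as a careful person would: the job done as asked, in the order asked, and still so for the second after the job is handed in, with the robot touching nothing.
It also fails if it takes over 70 s, if anything falls off the work surface, if the arm or the gripper's body presses on something with over 40 N, if the wrist force passes 120 N, or if a joint passes its speed limit or range.

## Working session

There is one attempt and no reset: what is moved stays moved. The work goes in short steps, Python scripts to look and compute and a shell command to move; the robot and the scene stay as the last step left them, time stands still between calls to the robot, and variables do not carry over. Pictures are saved under pics/ and viewed, at most 10 in all, crops included, and the job is handed in when it is done.

```bash
mkdir -p pics
python3 - <<'E'
from station import sense,optics,r
import cv2
for n in("scene","top"):
    cv2.imwrite(f"pics/{n}0.png",optics.capture(n)[:,:,::-1])
    c=optics.get_calibration(n);print(n,c["camera_matrix"],c["distortion"],c["camera_from_world"])
s=sense();print(s)
E
```

```text
scene [[420.96210016   0.         274.64686944]
 [  0.         420.96210016 209.03750188]
 [  0.           0.           1.        ]] [-0.04606543  0.          0.          0.          0.        ] [[-0.60159963 -0.79867532 -0.01398649  0.39177907]
 [-0.36882925  0.2932655  -0.8820206   0.27177455]
 [ 0.70854984 -0.52546463 -0.47100324  0.78392216]
 [ 0.          0.          0.          1.        ]]
top [[496.96110463   0.         283.74877989]
 [  0.         496.96110463 214.10323199]
 [  0.           0.           1.        ]] [-0.02274309  0.          0.          0.          0.        ] [[ 0.01072248 -0.99992571 -0.00579618  0.07511067]
 [-0.98756952 -0.00968059 -0.15688446  0.57129946]
 [ 0.15681669  0.00740633 -0.98759996  1.08464326]
 [ 0.          0.          0.          1.        ]]
{'time_s': 0.1, 'joints': array([-5.92106726e+01,  2.20861050e+01,  3.88765272e-01, -2.56995833e-02,
       -6.84123614e+01, -1.48172687e+01]), 'joint_velocities': array([ 0.01307211, -0.12621816,  0.18161036,  0.12910766,  0.02465631,
        0.11143854]), 'effort': array([-3.11888707e-04, -3.91690600e+01,  1.87934428e+01,  4.23195049e+00,
        1.34468410e-02, -7.90984404e-05]), 'tcp_pos': array([ 0.17185864, -0.60034876,  0.22157855]), 'ee_rot': array([[-9.61441482e-01, -2.75008891e-01, -6.21761127e-04],
       [-2.75009581e-01,  9.61439690e-01,  1.85825113e-03],
       [ 8.67502431e-05,  1.95758998e-03, -9.99998080e-01]]), 'wrist_force': array([-0.23526232,  0.29653748, -0.4613039 ]), 'moment': array([-0.03040272, -0.00882468, -0.05697111]), 'gripper_force': 0.0, 'gripper_width': 1.001731318749039}
```

View pics/scene0.png

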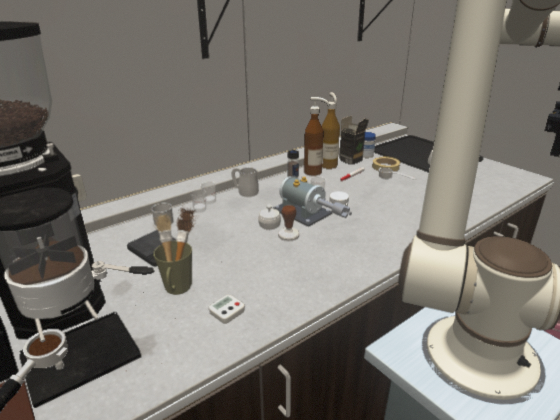

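View pics/top0.png

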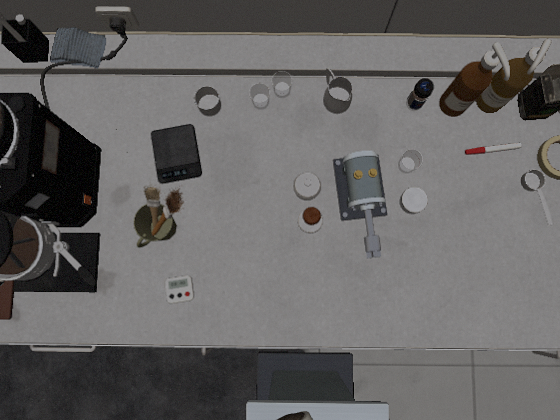

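The top view shows the pump at about (362,187), with the shaft pointing towards the robot and the hub at about (373,245). The bystanders stand either side: tamper (311,217), sugar pot (307,185), leveller (414,200) and glass (410,160). Next I'll enlarge that area.

```bash
cat > h.py <<'E'
import numpy as np,cv2
from station import sense,optics,r
def ray(n,uv,z,c=None):
    c=c or optics.get_calibration(n);T=c["camera_from_world"];R=T[:3,:3]
    p=cv2.undistortPoints(np.array([[uv]],float),c["camera_matrix"],np.array(c["distortion"]))[0,0]
    o=-R.T@T[:3,3];d=R.T@np.array([*p,1]);return o+d*(z-o[2])/d[2]
def proj(n,P,c=None):
    c=c or optics.get_calibration(n);T=c["camera_from_world"]
    return cv2.projectPoints(np.array(P,float).reshape(-1,3),cv2.Rodrigues(T[:3,:3])[0],T[:3,3],c["camera_matrix"],np.array(c["distortion"]))[0][:,0]
E
python3 - <<'E'
from h import *
im=cv2.imread("pics/top0.png")
cv2.imwrite("pics/topc.png",cv2.resize(im[140:265,290:440],None,fx=4.8,fy=4.8,interpolation=cv2.INTER_CUBIC))
for uv,z in(((373,246),.062),((369,208),.062),((363,203),.104),((335,157),.01),((378,154),.01),((387,216),.01),((342,220),.01)):print(uv,ray("top",uv,z).round(4))
E
```

```text
(373, 246) [ 0.4982 -0.1178  0.062 ]
(369, 208) [ 0.5836 -0.1102  0.062 ]
(363, 203) [ 0.5872 -0.0905  0.104 ]
(335, 157) [ 0.7154 -0.0397  0.01  ]
(378, 154) [ 0.7239 -0.1426  0.01  ]
(387, 216) [ 0.574  -0.1608  0.01  ]
(342, 220) [ 0.5635 -0.0552  0.01  ]
```

View pics/topc.png

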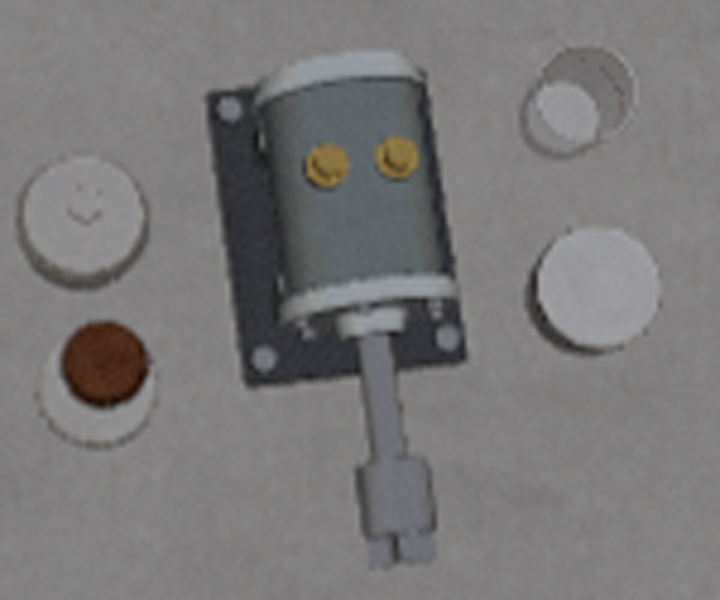

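```bash
python3 - <<'E'
from h import *
f=lambda u,v,z:ray("top",(290+(u+.5)/4.8-.5,140+(v+.5)/4.8-.5),z)
def yaw(a,b):d=a-b;return np.degrees(np.arctan2(d[1],d[0])).round(2)
print("yaw plate",yaw(f(207,92,.01),f(247,385,.01)),yaw(f(425,70,.01),f(467,360,.01)))
d=f(247,385,.01)-f(467,360,.01);print("front",np.degrees(np.arctan2(-d[0],d[1])))
hub=f(397,497,.066);print("hub",hub,"nose",f(372,325,.062),"shaft",yaw(f(372,335,.062),f(397,497,.062)))
print("plate mid",(f(207,92,.01)+f(247,385,.01)+f(425,70,.01)+f(467,360,.01))/4)
E
M='python3 -m pendant'
$M '[[[-0.3,0.25,0,0],[-0.6,0.5,0,0],[-0.9,0.75,0,0],[-0.9,0.75,0,0]]]' 0
$M '[[[-0.3,0.25,0,0],[-0.6,0.5,0,0],[-0.9,0.75,0,0],[-0.9,0.75,0,0]]]'
$M '[[[-0.3,0.25,0,0],[-0.6,0.5,0,0],[-0.9,0.75,0,0],[-0.9,0.75,0,0]]]'
```

```text
yaw plate 7.27 6.89
front 7.098491154282215
hub [ 0.50413201 -0.11564665  0.066     ] nose [ 0.58510945 -0.10601885  0.062     ] shaft 7.8
plate mid [ 0.64389935 -0.09772763  0.01      ]
time_s: 0.5
tcp_pos: [0.2394, -0.5008, 0.2225]
ee_rot: [[-0.96, -0.279, 0.0], [-0.279, 0.96, 0.001], [-0.001, 0.001, -1.0]]
wrist_force: [-0.2, -1.1, 0.5]
gripper_width: 0.997
gripper_force: 0.0
time_s: 0.9
tcp_pos: [0.3052, -0.4047, 0.2225]
ee_rot: [[-0.96, -0.279, 0.0], [-0.279, 0.96, 0.001], [-0.0, 0.001, -1.0]]
wrist_force: [-0.5, -0.2, 0.4]
gripper_width: 0.999
gripper_force: 0.0
time_s: 1.3
tcp_pos: [0.3713, -0.3085, 0.2225]
ee_rot: [[-0.96, -0.279, 0.0], [-0.279, 0.96, 0.0], [-0.0, 0.0, -1.0]]
wrist_force: [0.5, -0.5, -0.5]
gripper_width: 0.998
gripper_force: 0.0
```

```bash
M='python3 -m pendant'
$M '[[[-0.3,0.25,0,0],[-0.6,0.5,0,0],[-0.9,0.75,0,0],[-0.9,0.75,0,0]]]'
$M '[[[-0.3,0.25,0,0.02],[-0.6,0.5,0,0.04],[-0.9,0.75,0,0.06],[-0.9,0.75,0,0.079],[-0.9,0.75,0,0.079]]]'
python3 - <<'E'
from h import *
c=optics.get_calibration("wrist");im=optics.capture("wrist")[:,:,::-1]
import pickle;pickle.dump(c,open("wc.pkl","wb"));cv2.imwrite("pics/w1.png",im)
print(sense()["tcp_pos"],c)
print(proj("wrist",[[.503,-.1155,.062],[.585,-.106,.062]],c))
E
```

```text
time_s: 1.7
tcp_pos: [0.4374, -0.212, 0.2224]
ee_rot: [[-0.96, -0.278, 0.0], [-0.278, 0.96, -0.0], [-0.0, -0.0, -1.0]]
wrist_force: [-0.1, 0.1, 0.6]
gripper_width: 1.003
gripper_force: 0.0
time_s: 2.2
tcp_pos: [0.5015, -0.1171, 0.222]
ee_rot: [[-0.993, -0.121, -0.001], [-0.121, 0.993, -0.0], [0.001, -0.0, -1.0]]
wrist_force: [-0.4, 0.4, 0.9]
gripper_width: 1.002
gripper_force: 0.0
[ 0.50114945 -0.11748415  0.22210654] {'camera_matrix': array([[347.47608116,   0.        , 283.69755863],
       [  0.        , 347.47608116, 208.6769106 ],
       [  0.        ,   0.        ,   1.        ]]), 'distortion': array([0.02276343, 0.        , 0.        , 0.        , 0.        ]), 'camera_from_world': array([[-1.21450708e-01,  9.92597011e-01, -9.48143858e-04,
         1.77429047e-01],
       [ 9.52305450e-01,  1.16790060e-01,  2.81912065e-01,
        -4.97533264e-01],
       [ 2.79935807e-01,  3.33354974e-02, -9.59439779e-01,
         2.54300680e-01],
       [ 0.00000000e+00,  0.00000000e+00,  0.00000000e+00,
         1.00000000e+00]])}
[[285.41064976 193.45398301]
 [284.78110789 272.01053712]]
```

View pics/w1.png

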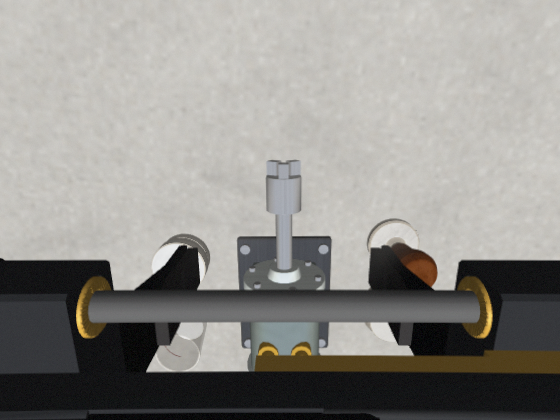

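The wrist view shows the hub centred at about (284,194), with the shaft straight and aligned with the tool. That is within 2 mm of my estimate, and the fingers clear the bystanders on both sides. Descending.

```bash
M='python3 -m pendant'
$M '[[[-0.02,0,0.3,0],[-0.02,0,0.6,0],[-0.02,0,0.9,0],[-0.02,0,0.9,0]]]'
$M '[[[0,0,0.3,0],[0,0,0.6,0],[0,0,0.87,0],[0,0,0.87,0],[0,0,0.87,0]]]'
python3 - <<'E'
from h import *
im=optics.capture("wrist")[:,:,::-1];cv2.imwrite("pics/w2.png",im)
print(sense()["tcp_pos"],proj("wrist",[[.503,-.1165,.062],[.585,-.106,.062]]))
E
```

```text
time_s: 2.65
tcp_pos: [0.4997, -0.1177, 0.1288]
ee_rot: [[-0.993, -0.118, -0.01], [-0.118, 0.993, 0.0], [0.009, 0.001, -1.0]]
wrist_force: [-0.4, 0.3, 0.1]
gripper_width: 1.003
gripper_force: 0.0
time_s: 3.15
tcp_pos: [0.5044, -0.117, 0.0469]
ee_rot: [[-0.993, -0.121, 0.001], [-0.121, 0.993, -0.001], [-0.001, -0.001, -1.0]]
wrist_force: [0.9, -0.1, 0.6]
gripper_width: 0.998
gripper_force: 0.0
[ 0.50497565 -0.11679142  0.04752225] [[285.00765228 275.29298836]
 [285.70435618 415.57089455]]
```

View pics/w2.png

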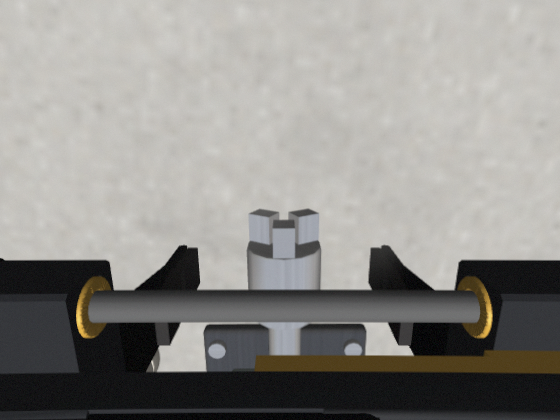

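The hub lies centred between the open fingers at column 284. I'll close on it.

```bash
M='python3 -m pendant'
$M '[[[0,0,0.03,0],[0,0,0.03,0],[0,0,0.03,0]]]'
$M '[[[0,0,0,0],[0,0,0,0],[0,0,0,0],[0,0,0,0],[0,0,0,0],[0,0,0,0]]]' 1
$M '[[[0,0,0,0],[0,0,0,0],[0,0,0,0],[0,0,0,0]]]'
```

```text
time_s: 3.5
tcp_pos: [0.5039, -0.1162, 0.0434]
ee_rot: [[-0.993, -0.121, 0.002], [-0.121, 0.993, 0.0], [-0.002, -0.0, -1.0]]
wrist_force: [-0.0, -0.5, 0.2]
gripper_width: 1.002
gripper_force: 0.0
time_s: 4.1
tcp_pos: [0.5034, -0.1162, 0.0425]
ee_rot: [[-0.993, -0.121, -0.0], [-0.121, 0.993, -0.0], [0.0, -0.0, -1.0]]
wrist_force: [0.3, 0.4, -0.1]
gripper_width: 0.539
gripper_force: 0.0
time_s: 4.5
tcp_pos: [0.5035, -0.117, 0.0426]
ee_rot: [[-0.993, -0.121, 0.0], [-0.121, 0.993, -0.001], [0.0, -0.001, -1.0]]
wrist_force: [0.8, -5.4, -1.3]
gripper_width: 0.381
gripper_force: 30.0
```

```bash
M='python3 -m pendant'
$M '[[[0,-0.005,0,0],[0,-0.005,0,0],[0,-0.005,0,0]]]'
$M '[[[-0.01,0,0,0],[-0.02,0,0,0],[-0.02,0,0,0],[-0.02,0,0,0]]]'
$M '[[[-0.01,0,0,0],[-0.02,0,0,0],[-0.02,0,0,0],[-0.02,0,0,0]]]'
```

```text
time_s: 4.8
tcp_pos: [0.5035, -0.117, 0.0426]
ee_rot: [[-0.993, -0.121, 0.0], [-0.121, 0.993, -0.0], [0.0, -0.0, -1.0]]
wrist_force: [0.5, -4.1, -1.3]
gripper_width: 0.38
gripper_force: 30.0
time_s: 5.2
tcp_pos: [0.5047, -0.1168, 0.0425]
ee_rot: [[-0.993, -0.12, -0.002], [-0.12, 0.993, -0.0], [0.002, -0.0, -1.0]]
wrist_force: [-0.2, -5.5, 0.7]
gripper_width: 0.38
gripper_force: 30.0
time_s: 5.6
tcp_pos: [0.5066, -0.1166, 0.0425]
ee_rot: [[-0.993, -0.12, -0.002], [-0.12, 0.993, -0.0], [0.002, -0.0, -1.0]]
wrist_force: [-1.5, -5.5, 1.5]
gripper_width: 0.38
gripper_force: 30.0
```

```bash
M='python3 -m pendant'
$M '[[[-0.01,-0.01,0,0],[-0.02,-0.01,0,0],[-0.02,-0.01,0,0],[-0.02,-0.01,0,0]]]'
$M '[[[-0.01,0,0,0],[-0.02,0,0,0],[-0.02,0,0,0],[-0.02,0,0,0]]]'
```

```text
time_s: 6.0
tcp_pos: [0.5092, -0.1164, 0.0425]
ee_rot: [[-0.993, -0.121, -0.001], [-0.121, 0.993, 0.001], [0.001, 0.001, -1.0]]
wrist_force: [-3.9, 3.1, 2.2]
gripper_width: 0.381
gripper_force: 30.0
time_s: 6.4
tcp_pos: [0.5095, -0.1164, 0.0425]
ee_rot: [[-0.993, -0.12, -0.004], [-0.12, 0.993, 0.0], [0.004, 0.001, -1.0]]
wrist_force: [-6.7, 4.5, 6.8]
gripper_width: 0.378
gripper_force: 30.1
```

```bash
M='python3 -m pendant'
$M '[[[-0.005,0.005,-0.005,0],[-0.01,0.005,-0.005,0],[-0.01,0.005,-0.005,0],[-0.01,0.005,-0.005,0]]]'
```

```text
time_s: 6.8
tcp_pos: [0.5095, -0.1163, 0.0425]
ee_rot: [[-0.993, -0.12, -0.006], [-0.12, 0.993, -0.0], [0.006, 0.001, -1.0]]
wrist_force: [-6.5, 0.6, 4.8]
gripper_width: 0.382
gripper_force: 30.1
```

```bash
M='python3 -m pendant'
$M '[[[-0.005,0,0,0],[-0.01,0,0,0],[-0.01,0,0,0],[-0.01,0,0,0]]]'
$M '[[[-0.005,0,0,0],[-0.01,0,0,0],[-0.01,0,0,0],[-0.01,0,0,0]]]'
```

```text
time_s: 7.2
tcp_pos: [0.5096, -0.1163, 0.0425]
ee_rot: [[-0.993, -0.12, -0.008], [-0.12, 0.993, -0.0], [0.008, 0.001, -1.0]]
wrist_force: [-9.6, 1.1, 6.0]
gripper_width: 0.381
gripper_force: 30.1
time_s: 7.6
tcp_pos: [0.5096, -0.1163, 0.0424]
ee_rot: [[-0.993, -0.12, -0.01], [-0.12, 0.993, -0.0], [0.01, 0.001, -1.0]]
wrist_force: [-9.9, 1.5, 8.2]
gripper_width: 0.378
gripper_force: 30.1
```

```bash
M='python3 -m pendant'
python3 -c "
from h import *
for i in range(4):
    optics.capture('wrist');s=sense();a=np.array([.9925,.122,0]);R=s['ee_rot'];g=s['tcp_pos']-.019*R[:,2];print(a@s['wrist_force'],a@s['tcp_pos'],a@g,R[:,2])"
$M '[[[0.02,0,0,0],[0.04,0,0,0],[0.06,0,0,0],[0.08,0,0,0],[0.1,0,0,0],[0.12,0,0,0],[0.13,0,0,0],[0.13,0,0,0]]]'
$M '[[[0.01,0,0,0],[0.02,0,0,0],[0.03,0,0,0],[0.03,0,0,0],[0.03,0,0,0]]]'
```

```text
-9.86454136771969 0.49163288822825735 0.4918261734314803 [-1.02184744e-02 -2.54668928e-04 -9.99947758e-01]
-9.653114545342673 0.49164959570269573 0.4918427908395919 [-1.02108481e-02 -2.77855012e-04 -9.99947829e-01]
-9.722910145493247 0.49165602712946976 0.4918485330452183 [-1.01757320e-02 -2.66199266e-04 -9.99948190e-01]
-8.968467109594465 0.4916444663221927 0.49183716925312587 [-1.01832724e-02 -2.89849676e-04 -9.99948107e-01]
time_s: 8.6
tcp_pos: [0.5011, -0.1174, 0.0427]
ee_rot: [[-0.993, -0.12, -0.001], [-0.12, 0.993, 0.0], [0.001, 0.0, -1.0]]
wrist_force: [0.8, 1.5, -8.3]
gripper_width: 0.38
gripper_force: 29.9
time_s: 9.1
tcp_pos: [0.4979, -0.1178, 0.0427]
ee_rot: [[-0.993, -0.12, -0.001], [-0.12, 0.993, 0.0], [0.001, 0.0, -1.0]]
wrist_force: [1.1, 1.5, -11.4]
gripper_width: 0.377
gripper_force: 29.9
```

```bash
M='python3 -m pendant'
$M '[[[0.01,0,0.005,0],[0.02,0,0.005,0],[0.02,0,0.005,0]]]'
$M '[[[0.01,0,0,0],[0.02,0,0,0],[0.02,0,0,0]]]'
$M '[[[0.01,0,0,0],[0.02,0,0,0],[0.02,0,0,0]]]'
```

```text
time_s: 9.4
tcp_pos: [0.4966, -0.118, 0.0427]
ee_rot: [[-0.993, -0.121, 0.0], [-0.121, 0.993, 0.0], [-0.0, -0.0, -1.0]]
wrist_force: [1.0, 2.6, -10.4]
gripper_width: 0.38
gripper_force: 29.9
time_s: 9.7
tcp_pos: [0.4945, -0.1183, 0.0427]
ee_rot: [[-0.993, -0.121, -0.0], [-0.121, 0.993, 0.0], [0.0, 0.0, -1.0]]
wrist_force: [1.2, 2.5, -8.9]
gripper_width: 0.376
gripper_force: 29.9
time_s: 10.0
tcp_pos: [0.4925, -0.1186, 0.0427]
ee_rot: [[-0.993, -0.121, -0.0], [-0.121, 0.993, -0.0], [0.0, -0.0, -1.0]]
wrist_force: [0.8, 3.0, -7.3]
gripper_width: 0.381
gripper_force: 29.9
```

```bash
M='python3 -m pendant'
$M '[[[0.01,0,0,0],[0.02,0,0,0],[0.02,0,0,0]]]'
$M '[[[0.01,0,0,0],[0.02,0,0,0],[0.02,0,0,0]]]'
```

```text
time_s: 10.3
tcp_pos: [0.4919, -0.1187, 0.0427]
ee_rot: [[-0.993, -0.121, 0.003], [-0.121, 0.993, 0.0], [-0.003, -0.0, -1.0]]
wrist_force: [3.3, 2.3, -10.7]
gripper_width: 0.381
gripper_force: 29.9
time_s: 10.6
tcp_pos: [0.4917, -0.1187, 0.0428]
ee_rot: [[-0.993, -0.121, 0.007], [-0.121, 0.993, 0.0], [-0.007, -0.0, -1.0]]
wrist_force: [7.2, 3.0, -14.1]
gripper_width: 0.382
gripper_force: 29.9
```

```bash
M='python3 -m pendant'
$M '[[[0.005,0,0.005,0],[0.01,0,0.005,0],[0.01,0,0.005,0]]]'
cat > m.py <<'E'
from h import *
for i in range(4):
    optics.capture('wrist');s=sense();a=np.array([.9925,.122,0]);R=s['ee_rot'];g=s['tcp_pos']-.019*R[:,2];print(a@s['wrist_force'],a@s['tcp_pos'],a@g,R[:,2])
E
python3 m.py
```

```text
time_s: 10.9
tcp_pos: [0.4917, -0.1187, 0.0427]
ee_rot: [[-0.993, -0.121, 0.009], [-0.121, 0.993, 0.0], [-0.009, -0.001, -1.0]]
wrist_force: [8.4, 2.8, -13.1]
gripper_width: 0.381
gripper_force: 29.9
8.836712342334925 0.47353761025698476 0.47337605799411137 [ 8.52744346e-03  3.21828262e-04 -9.99963589e-01]
8.916896995222015 0.47354466468393486 0.4733830841631486 [ 8.53118439e-03  3.03585457e-04 -9.99963563e-01]
8.40301499053177 0.47355500719426297 0.47339460462580774 [ 8.47149282e-03  2.81014963e-04 -9.99964077e-01]
8.45772840305765 0.4735661489613149 0.473404336753359 [ 8.54230521e-03  3.13066195e-04 -9.99963465e-01]
```

```bash
M='python3 -m pendant'
$M '[[[0.006,0,0,0],[0.006,0,0,0],[0.006,0,0,0]]]'; python3 m.py
```

```text
time_s: 11.4
tcp_pos: [0.4917, -0.1187, 0.0428]
ee_rot: [[-0.993, -0.122, 0.01], [-0.122, 0.993, 0.0], [-0.01, -0.001, -1.0]]
wrist_force: [9.7, 3.7, -13.5]
gripper_width: 0.383
gripper_force: 29.9
9.26475545139513 0.4735088471159922 0.4733264717307883 [ 9.62804280e-03  3.51409869e-04 -9.99953588e-01]
9.134186793773303 0.47350250213382344 0.47332027899438667 [ 9.62087758e-03  3.44020903e-04 -9.99953659e-01]
9.308762543107939 0.4734930531368232 0.4733105172172452 [ 9.63504027e-03  3.63739265e-04 -9.99953516e-01]
9.650393828833712 0.47347229438948013 0.47329092602563133 [ 9.57403773e-03  3.56319002e-04 -9.99954104e-01]
```

```bash
M='python3 -m pendant'
$M '[[[-0.02,0,0,0],[-0.04,0,0,0],[-0.06,0,0,0],[-0.08,0,0,0],[-0.1,0,0,0],[-0.12,0,0,0],[-0.12,0,0,0],[-0.12,0,0,0]]]'; python3 m.py
```

```text
time_s: 12.4
tcp_pos: [0.4993, -0.1177, 0.0425]
ee_rot: [[-0.993, -0.121, 0.001], [-0.121, 0.993, -0.0], [-0.001, -0.0, -1.0]]
wrist_force: [-2.3, 4.8, 3.6]
gripper_width: 0.381
gripper_force: 30.1
-1.3539863808645927 0.4811027667107701 0.4810903661184362 [ 6.60782045e-04 -2.59297118e-05 -9.99999781e-01]
-0.7546927295978791 0.481120885312205 0.4811075352892665 [ 7.09638083e-04 -1.37951702e-05 -9.99999748e-01]
-2.3952041820629404 0.48111502362200764 0.4811017131163786 [ 7.08374260e-04 -2.05616821e-05 -9.99999749e-01]
-2.315026614422774 0.48110882793504106 0.4810958666773151 [ 6.88743136e-04 -1.15254400e-05 -9.99999763e-01]
```

```bash
M='python3 -m pendant'
$M '[[[-0.008,0.005,0,0],[-0.015,0.008,0,0],[-0.015,0.01,0,0],[-0.015,0.01,0,0]]]'; python3 m.py
```

```text
time_s: 13.0
tcp_pos: [0.5008, -0.1174, 0.0425]
ee_rot: [[-0.993, -0.121, 0.001], [-0.121, 0.993, -0.001], [-0.001, -0.001, -1.0]]
wrist_force: [-1.0, -3.6, 4.8]
gripper_width: 0.383
gripper_force: 30.1
-2.26008061844728 0.4827813104630173 0.4827644122157705 [ 1.00168244e-03 -8.58921244e-04 -9.99999129e-01]
-2.223795422249697 0.4828006112338271 0.48278266020721133 [ 1.05337049e-03 -8.25240487e-04 -9.99999105e-01]
-1.6213143473678597 0.4827795872688128 0.4827621672462047 [ 1.02467509e-03 -8.20874814e-04 -9.99999138e-01]
-1.0737480716138168 0.48275991853429784 0.4827438685078345 [ 9.57178852e-04 -8.62801441e-04 -9.99999170e-01]
```

```bash
M='python3 -m pendant'
$M '[[[0.006,-0.004,0,0],[0.006,-0.004,0,0],[0.006,-0.004,0,0]]]'; python3 m.py
```

```text
time_s: 13.5
tcp_pos: [0.5008, -0.1173, 0.0425]
ee_rot: [[-0.993, -0.121, 0.002], [-0.121, 0.993, -0.0], [-0.002, -0.001, -1.0]]
wrist_force: [0.8, -4.2, 4.3]
gripper_width: 0.38
gripper_force: 30.1
0.8486633582554376 0.4827916107371132 0.4827519045525613 [ 2.15969693e-03 -4.40164047e-04 -9.99997571e-01]
-0.07972830537980247 0.4827975125561743 0.4827575854650896 [ 2.17327731e-03 -4.55343347e-04 -9.99997535e-01]
-0.020528635817908536 0.4827717297227668 0.48273355595433404 [ 2.07987515e-03 -4.51888367e-04 -9.99997735e-01]
0.8751675042712236 0.48276393237727955 0.4827260121824765 [ 2.06570015e-03 -4.45964524e-04 -9.99997767e-01]
```

```bash
M='python3 -m pendant'
$M '[[[0,0,0,0],[0,0,0,0],[0,0,0,0],[0,0,0,0],[0,0,0,0],[0,0,0,0],[0,0,0,0],[0,0,0,0]]]' 0
$M '[[[0,0,-0.1,0],[0,0,-0.3,0],[0,0,-0.6,0],[0,0,-0.9,0],[0,0,-0.9,0]]]'
$M '[[[0,0,-0.3,0],[0,0,-0.6,0],[0,0,-0.88,0],[0,0,-0.88,0],[0,0,-0.88,0]]]'
python3 - <<'E'
from h import *
im=optics.capture("wrist")[:,:,::-1];cv2.imwrite("pics/w3.png",im);c=optics.get_calibration("wrist")
print(sense()["tcp_pos"],proj("wrist",[[.5008,-.1174,.062]],c))
import pickle;c0=pickle.load(open("wc.pkl","rb"))
print("hub start/now",ray("wrist",(284,194),.062,c0),"ref",proj("wrist",[[.585,-.106,.062]],c),proj("wrist",[[.503,-.1174,.062]],c))
E
```

```text
time_s: 14.5
tcp_pos: [0.4998, -0.1171, 0.042]
ee_rot: [[-0.993, -0.12, -0.0], [-0.12, 0.993, 0.0], [0.0, 0.0, -1.0]]
wrist_force: [-0.2, -0.4, 0.9]
gripper_width: 0.972
gripper_force: 0.0
time_s: 15.0
tcp_pos: [0.503, -0.1172, 0.1372]
ee_rot: [[-0.993, -0.122, 0.01], [-0.122, 0.993, -0.0], [-0.01, -0.002, -1.0]]
wrist_force: [0.8, -0.8, 0.5]
gripper_width: 1.001
gripper_force: 0.0
time_s: 15.5
tcp_pos: [0.4996, -0.1169, 0.2205]
ee_rot: [[-0.993, -0.12, 0.001], [-0.12, 0.993, 0.001], [-0.001, 0.001, -1.0]]
wrist_force: [0.5, -0.0, -0.5]
gripper_width: 1.002
gripper_force: 0.0
[ 0.49909119 -0.11696818  0.21951922] [[283.16821761 194.0257954 ]]
hub start/now [ 0.50369654 -0.11677152  0.062     ] ref [[284.31697189 275.22097443]] [[282.88899624 196.25931191]]
```

View pics/w3.png

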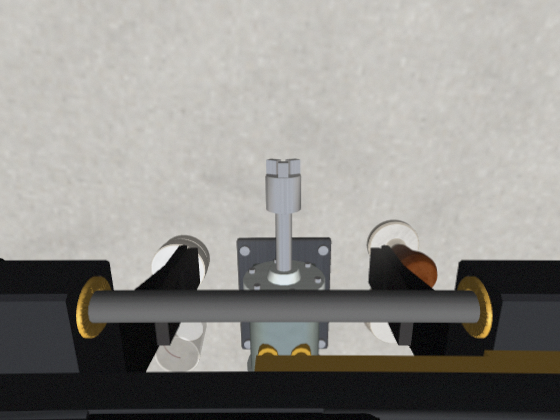

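The hub is now at about (283,193), with the plate's edge at row 238 and the bystanders unchanged. I'll check for slip by comparing the hub's measured shift with the travel seen in the grip.

Run:
```python
from h import *
import pickle
a=cv2.imread("pics/w1.png",0).astype(np.float32);b=cv2.imread("pics/w3.png",0).astype(np.float32)
w=lambda y0,y1,x0,x1:cv2.phaseCorrelate(a[y0:y1,x0:x1],b[y0:y1,x0:x1],cv2.createHanningWindow((x1-x0,y1-y0),cv2.CV_32F))
h=w(145,228,250,318);print("hub px",h)
c0=pickle.load(open("wc.pkl","rb"));c1=optics.get_calibration("wrist")
P=[.5035,-.117,.07];d=np.array([.9925,.122,0])
for s in(0,-.002,-.0027,-.0035):print(s,proj("wrist",P+s*d,c1)-proj("wrist",[P],c0))
print("plate",w(230,262,232,262),w(230,262,312,340),proj("wrist",[[.575,-.15,.01],[.575,-.06,.01]],c1)-proj("wrist",[[.575,-.15,.01],[.575,-.06,.01]],c0))
```

```text
hub px ((-0.37919394476919877, -1.1719750812619054), 0.9578457137684763)
0 [[-0.5504929   3.12846649]]
-0.002 [[-0.55357727  1.04039654]]
-0.0027 [[-0.55465955  0.30782739]]
-0.0035 [[-0.5558982  -0.53050656]]
plate ((-0.18063972445644794, 0.8784632364734488), 0.8627536753813426) ((-0.17347585637353014, 0.9316656263726628), 0.966690294444561) [[-0.61084151  2.71444552]
 [-0.27647462  2.67274927]]
```

```bash
python3 -c "
from station import r
print(r.finish_job())"
```

```text
the job is handed in; nothing more can be done
None
```

I pushed the shaft in to its inner stop and pulled it out to its outer stop (about 9–10 N each way, 18.5 mm apart under load), then left it within about 0.3 mm of half-way, let go without touching anything else, and handed the job in at about 16 s.

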